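# Take the rolling pin out of its counter box

### The job

Lift the hinged cover of the wooden box on the counter and lay it back gently against its stop, never letting it swing or drop. Then take out the rolling pin, which is longer than the opening and lies partly under the fixed half of the top, so that it only comes out at a slant, and finish while still holding it in the gripper, at rest, the whole pin well clear above the box. Leave the cover open, and leave the price cards, jars and tin around it standing where they are.

Things in the scene. Friction and masses are not known exactly. Their poses are not given: they have to be found in the camera images.
- pin_box: Fixed wooden box, 176 (x) x 301 (y) x 74 mm high; origin: centre of its underside. At yaw 0 (it varies from -0.36 to +0.06 rad) its -x side faces the robot, its +y end is on the robot's left. Floor 8 mm thick; walls 8 mm thick, 68 mm high. On the floor four chocks, 8 x 12 x 7 mm high, centred at x = -44 and -10, y = -68 and +68 mm, cradle the pin
- box_opening (a point): centre of the opening in the top, at box x = 0, y = -55 mm, z = 68 mm (the height of the wall rims); the opening is 160 mm (x) by 175 mm (y, from -142.5 to +32.5 mm) and is shut by the cover. Axes as the box
- cover (a joint): angle of the hinged wooden cover (166 x 181 x 8 mm, 0.3 kg): 0 = shut; grows as its front edge is lifted up and away from the robot; 1.8 rad = leaning back just past upright on its stop (two dark steel brackets behind the box), where its weight keeps it. It swings freely and falls if let go elsewhere
- cover_handle (a point): middle of the bar of the cover's steel handle: round bar 10 mm thick, 84 mm long, parallel to the hinge, on a leg at each end, its axis 38 mm over the cover's upper face; when shut 152 mm in front of and 42.5 mm above the hinge line. It can turn between the fingers as the cover swings; with the cover open it is on the far side. Axes: the cover's, as the box's when shut
- cover_hinge (a point): middle of the hinge line, at box x = +86, y = -60, z = 72 mm; the line runs along box y. Axes as the box
- rolling_pin: plain wooden rolling pin, 255 mm long, 0.18 to 0.29 kg; origin at its middle on its axis, y along it. Barrel 157 mm long, 38 mm in diameter; at each end a handle 49 mm long, 24 mm in diameter. At the start it lies in the box on the chocks, along box y, axis at box x = -27, z = 29 mm, its middle within 8 mm of the box's middle, so about 95 mm of it is under the fixed board
- pin_near_end (a point): tip of the pin's handle that lies under the opening (pin y = -127.5 mm)
- pin_far_end (a point): tip of the pin's handle that lies under the fixed half of the top (pin y = +127.5 mm)
- card_on_box: bystander: price card in a wooden foot, 28 x 58 x 82 mm, standing on the fixed half of the top near its left end; origin at the middle of its underside
- front_card: bystander: a like price card standing near the counter's front edge to the right of the box; origin at the middle of its underside
- jar: bystander: glass jar with green lid, 62 mm wide, 86 mm high, on the counter to the right of the box; origin at the middle of its underside
- tin: bystander: food tin 57 mm wide, 72 mm high, on the counter to the right of the box; origin at the middle of its underside
- spice_jar: bystander: spice jar with yellow cap, 42 mm wide, 96 mm high, on the counter to the right of the box; origin at the middle of its underside
- board_edge (a point): middle of the edge of the fixed half of the top, at box x = 0, y = +32.5, z = 74 mm; this board is 6 mm thick (z = 68 to 74) and spans the box's width from here to its +y end. Axes as the box

How it is judged (in metres and radians):
On the way:
1. the cover rests open against its stop, still, while the pin is still in the box (value of joint cover above 1.72 rad and velocity of joint cover below 0.15 rad/s and contact force between rolling_pin and pin_box above 0.2 N and z of rolling_pin in the frame of pin_box below 0.05 m), for 0.3 s.
At the end, for the whole second after the job is handed in: The pin is held at rest in the fingers, both ends over 115 mm above the counter (box top 74), its middle within 250 mm sideways of the box's middle, not touching the box; the cover leans open on its stop (over 1.72 rad); the card on the box still stands within 30 mm of its place (height (world z) of each of pin_near_end, pin_far_end above 0.115 m and horizontal distance between rolling_pin and pin_box below 0.25 m and contact force between the fingers and rolling_pin above 1 N and contact force between rolling_pin and pin_box below 0.1 N and linear speed of rolling_pin below 0.03 m/s and angular speed of rolling_pin below 0.2 rad/s and value of joint cover above 1.72 rad and distance of card_on_box from where it was at the start of the episode below 0.03 m and angle between card_on_box's own z axis and vertical below 0.3 rad); the arm keeps its last pose, push and grip.
It fails at once if the cover swings or drops fast (over 2 rad/s, about 0.35 m/s at its front edge) (velocity of joint cover above 2 rad/s or velocity of joint cover below -2 rad/s).
It fails at once if a bystander is shifted by more than 30 mm or knocked over (distance of any of card_on_box, front_card, jar, tin, spice_jar from where it was at the start of the episode above 0.03 m or angle between any of card_on_box, front_card, jar, tin, spice_jar's own z axis and vertical above 0.5 rad).
It also fails if it takes over 58 s, if anything falls off the work surface, if the arm or the gripper's body presses on something with over 40 N, if the wrist force passes 120 N, or if a joint passes its speed limit or range.

### The arm

A 7-joint arm with a two-finger parallel gripper is mounted at the origin on a cart in front of the work surface, level with it; the furniture and walls round the work are solid. World frame = base frame: x ahead of the robot, y to its left, z up, the work surface at z = 0. Lengths are in m, angles in degrees, forces in N, time in s.
With the tool pointing down it reaches from about 0.425 to 0.875 m from the base axis. Payload 8.4 kg.
Tool frame: the origin (TCP) lies at the very end of the fingers, on their centre line; the grasp point (between the pads) lies 19 mm behind it; z points along the fingers, y is the direction in which the jaws open and shut (so a half turn about z gives the same grasp; the last joint's range is limited). The gripper opens to 87 mm and grips with 3 to 60 N. Pads are 19 mm wide; open, the fingers measure 117 mm over their backs; the gripper's body (75 mm by 190 mm) begins 51 mm behind the grasp point.
Start: joints at [-81.543, 19.091, 2.286, 83.961, -0.768, 76.965, -3.352], TCP at [0.159, 0.63, 0.223] pointing down, gripper open.
Joint ranges: [-147.57, 147.57], [-21.85, 119.76], [-74.77, 79.35], [14.55, 137.4], [-85.83, 265.84], [4.83, 119.75], [-152.11, 152.11]. Speed limits (degrees/s): [127.2, 127.2, 159.86, 159.86, 180, 180, 180].

### API

Orientations are given as a 3x3 rotation matrix whose columns are the frame's x, y, z axes.
In Python, from station import telemetry, viewer, order, spotter gives the robot as it stands.
- The arm moves only by the tool carry_out, never from a script. Its argument "steps" is a list of rows, each an object of numbers: "x", "y", "z": the shift along the tool's x, y, z in cm; "ax", "ay", "az": the turn, a rotation vector about the tool's x, y, z in rad. A call has 1 to 5 rows; each row shifts and turns the commanded pose from where the row before left it, along the tool's axes as they then stand; what a row does not reach is not made up. A row lasts 1/8 s, in which the tool goes at most 62.5 mm and 10.7 degrees, less where a joint would pass 70% of its speed; a pose out of reach is approached as far as the arm can. A call with a gripper value outside its range is refused whole. "grip" is the gripper command: -1 is fully open, 1 is shut, values between are in proportion, set as the call begins (left out, the last holds). The fingers move at their own pace and stop on an object; the grip force is fixed at half the most. Time passes only in rows, so rows that do not move let the fingers close. It gives the time, the measured TCP pose, the force and the opening at its end, in the units of the state.
- telemetry.observe(): the state, without advancing time (a new reading comes with each control period).
- viewer.read_camera(name): name is "side" or "top" or "wrist"; returns a dict with "color" (420x560x3 uint8, red, green, blue), "mtx" (3x3 intrinsics, pixels), "extrinsics" (4x4, takes a point from camera to world coordinates). Camera axes: x right, y down, z forward; pixel columns grow to the right and rows downward; lengths in m; the calibration is good to about 2 mm. A picture is of the moment at which its call begins. There is no depth.
- order.sign_off(): hands the job in, once; it reports no verdict.
Trained networks look in a picture, given as the dict that the camera call returned (one of the last four; its "shot" number tells which), for a name from the list of things; names that differ only in an ending like _2 or _b are one class to them, and where a whole thing is asked for, a point or a joint stands for the part that bears it (a point fixed in the world has none). Each returns a list of dicts, best first, with "score" (0 to 1); they miss things now and then, are a little off and sometimes report something else, mostly with a low value. They report only what shows in the picture. A call takes as long as a camera call.
- spotter.spot_in(picture, name): "centre" ([x, y, z] in m, in world coordinates, good to about 4 mm: the middle of the surface that is visible of it).
The state is a dict: "t": time; "q": joint angles; "qvel": joint speeds; "tau": joint torques, N m; "tcp_pos": TCP position; "tcp_rot": TCP orientation; "contact_force": force on the tool from outside, world axes, zero at the start; "moment": the same for the moment, N m; "opening": finger opening in m.
Only numpy, scipy, OpenCV 4.12 (cv2) and the standard library are available. Lean on these libraries where they do the work, as an engineer would, in place of code of your own. Each camera call takes 0.05 s, during which the arm holds its last target. There are 200 camera calls.

## Working session

There is one attempt and no reset: what is moved stays moved. The work goes in short steps, Python scripts to look and compute and a tool call to move; the robot and the scene stay as the last step left them, time stands still between calls to the robot, and variables do not carry over. Pictures are saved under pics/ and viewed, about 8 in all and at most 12, crops included, and the job is handed in when it is done.

Besides the shell and the picture viewer there is one more tool, called after ">>>" as name(argument=value, ...), one argument or row to a line, values as JSON. carry_out: Moves the arm, as the interface text tells. Its arguments: {"type":"object","properties":{"steps":{"type":"array"},"grip":{"type":"number"}},"required":["steps"]}

```bash
ls; mkdir -p pics; cat > h.py <<'E'
import numpy as np, cv2
from station import telemetry, viewer, order, spotter
def save(p,n): cv2.imwrite('pics/'+n,p['color'][:,:,::-1])
def proj(p,X):
    T=np.linalg.inv(p['extrinsics']); c=T[:3,:3]@np.array(X)+T[:3,3]; u=p['mtx']@c; return u[:2]/u[2]
E
python3 - <<'E'
from h import *
np.set_printoptions(precision=4,suppress=True)
s=telemetry.observe(); print(s)
ims=[]
for c in ['side','top']:
    p=viewer.read_camera(c); ims.append(p['color'])
    print(c,p['extrinsics'][:3].tolist())
    for n in ['pin_box','cover_handle','cover_hinge','board_edge','box_opening','cover','card_on_box','front_card','jar','tin','spice_jar']:
        try: print(n,[(np.round(d['centre'],4),round(d['score'],2)) for d in spotter.spot_in(p,n)[:2]])
        except Exception as e: print(n,e)
    save(p,c+'0.png')
E
```

```text
pics
{'t': 0.0, 'q': array([-81.5428,  19.1326,   2.2846,  84.0129,  -0.7676,  76.9626,
        -3.353 ]), 'qvel': array([ 0.0579,  0.0703, -0.0527,  0.087 , -0.021 ,  0.0144,  0.0474]), 'tau': array([ -0.001 , -65.6356,   1.3344, -40.3804,  -0.0599,   0.0449,
         0.0002]), 'tcp_pos': array([0.1587, 0.6298, 0.2216]), 'tcp_rot': array([[-0.9697,  0.2443, -0.0003],
       [ 0.2443,  0.9697, -0.0016],
       [-0.0001, -0.0016, -1.    ]]), 'contact_force': array([ 1.0324, -0.7575,  0.569 ]), 'moment': array([ 0.0123, -0.0303, -0.0203]), 'opening': 0.0867497445541324}
side [[0.9977130559531119, -0.046937341987795485, 0.048636857503579364, 0.44964836611837916], [-0.06242592390165729, -0.36398251337496684, 0.9293114300288504, -1.0884163755774399], [-0.0259164427676185, -0.9302223475515748, -0.36608021267190866, 0.49529884621779535]]
pin_box [(array([ 0.5082, -0.0505,  0.0757]), 0.85)]
cover_handle [(array([ 0.4914, -0.0176,  0.079 ]), 0.79)]
cover_hinge [(array([ 0.5083, -0.0488,  0.077 ]), 0.94), (array([ 0.3827, -0.4368,  0.0119]), 0.41)]
board_edge [(array([ 0.5033, -0.0445,  0.0733
[... 700 characters left out ...]
28309825897105, -0.18494929096307547, -0.9827480006769842, 1.1453341497110445]]
pin_box [(array([0.5133, 0.0465, 0.078 ]), 0.97)]
cover_handle [(array([0.4909, 0.0016, 0.0788]), 0.88)]
cover_hinge [(array([0.5133, 0.0472, 0.0757]), 0.92)]
board_edge [(array([0.5123, 0.049 , 0.0745]), 0.78)]
box_opening [(array([0.5133, 0.0451, 0.0782]), 0.71)]
cover [(array([ 0.4951, -0.0013,  0.0744]), 0.79)]
card_on_box [(array([0.5558, 0.1723, 0.0901]), 0.67)]
front_card [(array([ 0.3754, -0.4301,  0.0137]), 0.73)]
jar [(array([ 0.515 , -0.4024,  0.0894]), 0.92)]
tin [(array([ 0.5817, -0.3607,  0.0686]), 0.69)]
spice_jar [(array([ 0.4445, -0.3682,  0.0957]), 0.83), (array([0.513 , 0.0498, 0.0754]), 0.28)]
```

View pics/top0.png

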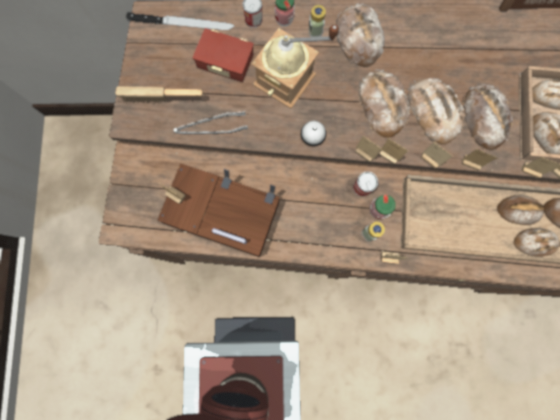

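View pics/side0.png

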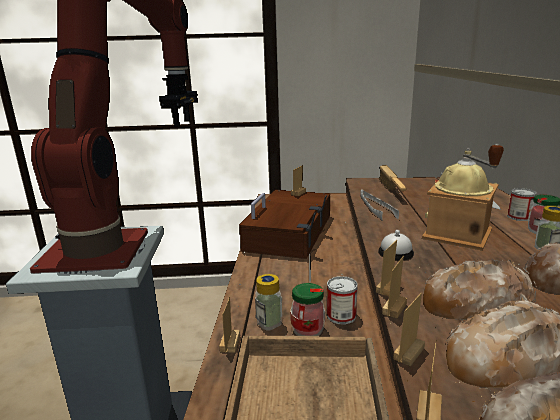

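The top view shows the box at about pixels (160–280, 165–255), with the handle bar running from (213,232) to (246,242), which puts the yaw near −0.3. The side view confirms it. The jars, tin and front card are well to the right. Next I'll fit the box pose to both pictures.

```bash
cat > fit.py <<'E'
from h import *
from scipy.optimize import minimize
P={c:viewer.read_camera(c) for c in ['top','side']}
def w2(b,X): # box->world
    x,y,a=b; X=np.atleast_2d(X); c,s=np.cos(a),np.sin(a)
    return np.c_[x+c*X[:,0]-s*X[:,1], y+s*X[:,0]+c*X[:,1], X[:,2]]
C=np.array([[sx*.088,sy*.1505,z] for sx in(-1,1) for sy in(-1,1) for z in(0,.074)])
seg={}
for c,p in P.items():
    hull0=cv2.convexHull(np.array([proj(p,x) for x in w2((.513,.046,-.3),C)],np.float32)).astype(int)
    m=np.full(p['color'].shape[:2],cv2.GC_BGD,np.uint8)
    z=np.zeros_like(m); cv2.fillConvexPoly(z,hull0,1)
    k=np.ones((3,3),np.uint8)
    m[cv2.dilate(z,k,iterations=9)>0]=cv2.GC_PR_BGD; m[z>0]=cv2.GC_PR_FGD; m[cv2.erode(z,k,iterations=8)>0]=cv2.GC_FGD
    cv2.grabCut(np.ascontiguousarray(p['color'][:,:,::-1]),m,None,np.zeros((1,65)),np.zeros((1,65)),6,cv2.GC_INIT_WITH_MASK)
    seg[c]=((m==1)|(m==3)).astype(np.uint8)
def cost(b,cams):
    t=0
    for c in cams:
        h=cv2.convexHull(np.array([proj(P[c],x) for x in w2(b,C)],np.float32))
        z=np.zeros(seg[c].shape,np.uint8); cv2.fillConvexPoly(z,np.round(h*16).astype(int),1,shift=4)
        t+=1-(z&seg[c]).sum()/(z|seg[c]).sum()
    return t
for cams in (['top'],['side'],['top','side']):
    r=minimize(cost,(.513,.046,-.3),args=(cams,),method='Nelder-Mead',options=dict(initial_simplex=np.array([[.513,.046,-.3],[.523,.046,-.3],[.513,.056,-.3],[.513,.046,-.2]])))
    print(cams,r.x.round(4),round(r.fun,3))
b=r.x
out=[]
for c,p in P.items():
    im=np.ascontiguousarray(p['color'][:,:,::-1]); im=cv2.resize(im,None,fx=4,fy=4,interpolation=cv2.INTER_CUBIC)
    T=w2(b,[[-.088,-.1505,.074],[.088,-.1505,.074],[.088,.1505,.074],[-.088,.1505,.074]])
    cv2.polylines(im,[np.array([(proj(p,x)+.5)*4 for x in T]).astype(int)],True,(0,255,0),1)
    H=w2(b,[[-.066,-.102,.1145],[-.066,-.018,.1145]])
    cv2.polylines(im,[np.array([(proj(p,x)+.5)*4 for x in H]).astype(int)],True,(255,255,0),1)
    u=(proj(p,[b[0],b[1],.07])*4).astype(int); out.append(im[u[1]-230:u[1]+230,max(u[0]-300,0):u[0]+300][:, :600])
cv2.imwrite('pics/fit.png',np.hstack([cv2.resize(o,(400,int(400*o.shape[0]/o.shape[1]))) for o in out]))
E
python3 fit.py
```

```text
['top'] [ 0.5179  0.0504 -0.3417] 0.073
['side'] [ 0.5229  0.0413 -0.321 ] 0.079
['top', 'side'] [ 0.5183  0.0462 -0.3221] 0.184
```

View pics/fit.png

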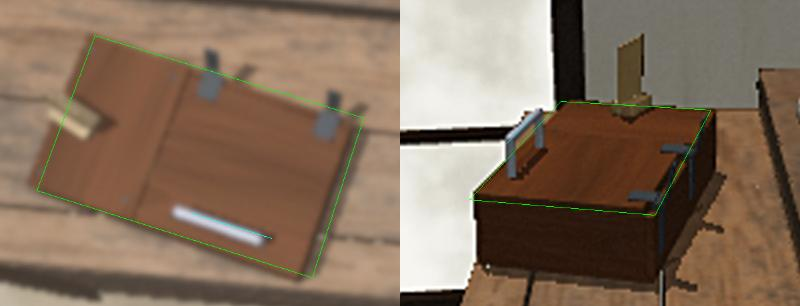

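The overlay shows the fit is good, though the real bar sits about 5 mm further left (+y) than projected, which agrees with the top-only fit. I take the box at (0.517, 0.050), yaw −0.335, with the handle near (0.435, 0.016, 0.1145). Next is a planner that prints the rows.

```bash
cat > plan.py <<'E'
from h import *
from scipy.spatial.transform import Rotation as R
def rows(poses):
    """poses: list of (pos,Rot) incl. start; prints rows in cm/rad"""
    p,r=np.array(poses[0][0]),poses[0][1]
    out=[]
    for P,Q in poses[1:]:
        d=r.inv().apply(np.array(P)-p)*100; w=(r.inv()*Q).as_rotvec()
        d=np.round(d,2); w=np.round(w,3)
        out.append({k:float(v) for k,v in zip(['x','y','z','ax','ay','az'],[*d,*w]) if abs(v)>1e-9})
        p=p+r.apply(d/100); r=r*R.from_rotvec(w)   # follow what rounding did
    import json
    for i in range(0,len(out),5): print(json.dumps(out[i:i+5]))
    return p,r
def down(yaw,tilt=0): # tool y at yaw (deg), pointing down; tilt about tool x (rad)
    a=np.deg2rad(yaw); y=np.array([np.cos(a),np.sin(a),0]); z=np.array([0,0,-1.]); return R.from_matrix(np.c_[np.cross(y,z),y,z])*R.from_rotvec([tilt,0,0])
def now():
    s=telemetry.observe(); return s['tcp_pos'],R.from_matrix(s['tcp_rot'])
E
python3 - <<'E'
from plan import *
p,r=now()
L=[(p,r)]
for f in np.linspace(0,1,16)[1:]:
    g=f; az=np.deg2rad(75.9+(2-75.9)*g); rad=.65+(.437-.65)*g
    L.append(([rad*np.cos(az),rad*np.sin(az),.222],down(75.9+(-19.2-75.9)*g)))
print(rows(L)[0])
E
```

```text
[{"x": -5.41, "y": -1.65, "z": 0.06, "az": 0.11}, {"x": -5.38, "y": -1.52, "az": 0.111}, {"x": -5.29, "y": -1.38, "az": 0.11}, {"x": -5.2, "y": -1.26, "az": 0.111}, {"x": -5.11, "y": -1.13, "az": 0.111}]
[{"x": -5.02, "y": -1.02, "az": 0.11}, {"x": -4.91, "y": -0.91, "az": 0.111}, {"x": -4.82, "y": -0.8, "az": 0.11}, {"x": -4.71, "y": -0.71, "az": 0.111}, {"x": -4.61, "y": -0.6, "az": 0.111}]
[{"x": -4.51, "y": -0.52, "az": 0.11}, {"x": -4.39, "y": -0.44, "az": 0.111}, {"x": -4.29, "y": -0.36, "az": 0.111}, {"x": -4.18, "y": -0.28, "az": 0.11}, {"x": -4.06, "y": -0.22, "az": 0.111}]
[0.43672675 0.01529233 0.22198164]
```

>>> carry_out(
  steps=[
    {"x": -5.4,"y": -1.65,"z": 0.06,"az": 0.11},
    {"x": -5.4,"y": -1.5,"az": 0.11},
    {"x": -5.3,"y": -1.4,"az": 0.11},
    {"x": -5.2,"y": -1.25,"az": 0.11},
    {"x": -5.1,"y": -1.15,"az": 0.11},
  ],
  grip=-1,
)

```text
$.steps[0]: bad value
```

>>> carry_out(
  steps=[
    {"x": -5.0,"y": -1.0,"az": 0.11},
    {"x": -4.9,"y": -0.9,"az": 0.11},
    {"x": -4.8,"y": -0.8,"az": 0.11},
    {"x": -4.7,"y": -0.7,"az": 0.11},
    {"x": -4.6,"y": -0.6,"az": 0.11},
  ],
)

```text
$.steps[0]: bad value
```

>>> carry_out(
  steps=[
    {"x": -4.5,"y": -0.5,"az": 0.11},
    {"x": -4.4,"y": -0.45,"az": 0.11},
    {"x": -4.3,"y": -0.35,"az": 0.11},
    {"x": -4.2,"y": -0.3,"az": 0.11},
    {"x": -4.1,"y": -0.2,"az": 0.11},
  ],
)

```text
$.steps[0]: bad value
```

```bash
python3 - <<'E'
from h import *
p=viewer.read_camera('wrist')
s=telemetry.observe(); print(s['tcp_pos'],s['tcp_rot'],s['qvel'].round(1))
im=p['color'][:,:,::-1].copy()
from fit import w2
E
python3 - <<'E'
from h import *
p=viewer.read_camera('wrist'); s=telemetry.observe(); print(s['tcp_pos'],s['tcp_rot'].round(3),s['q'].round(1))
im=np.ascontiguousarray(p['color'][:,:,::-1])
def w2(b,X):
    x,y,a=b; X=np.atleast_2d(X); c,s=np.cos(a),np.sin(a)
    return np.c_[x+c*X[:,0]-s*X[:,1], y+s*X[:,0]+c*X[:,1], X[:,2]]
b=(.517,.0505,-.335)
for X,col in (([[-.066,-.102,.1145],[-.066,-.018,.1145]],(255,255,0)),([[-.088,-.1505,.068],[-.088,.1505,.068]],(0,255,0)),([[-.083,.0355,.076],[.083,.0355,.076]],(0,0,255))):
    q=[proj(p,x) for x in w2(b,X)]; print(np.round(q,1).tolist()); cv2.line(im,*[tuple(int(v) for v in u) for u in q],col,1)
cv2.imwrite('pics/w1.png',im)
print([ (d['centre'],d['score']) for d in spotter.spot_in(p,'cover_handle')[:2]])
E
```

```text
[0.15878855 0.63028575 0.22252964] [[-9.69690714e-01  2.44335670e-01 -2.11122453e-05]
 [ 2.44335671e-01  9.69690713e-01 -4.07114061e-05]
 [ 1.05250995e-05 -4.46359470e-05 -9.99999999e-01]] [ 0.  -0.1  0.1 -0.  -0.  -0.   0. ]
['top'] [ 0.5173  0.0493 -0.3445] 0.073
['side'] [ 0.5229  0.0413 -0.321 ] 0.078
['top', 'side'] [ 0.5181  0.0464 -0.324 ] 0.184
[0.15878758 0.630282   0.22255153] [[-0.97   0.244  0.   ]
 [ 0.244  0.97  -0.   ]
 [-0.    -0.    -1.   ]] [-81.5  19.1   2.3  84.   -0.8  77.   -3.4]
[[-184.3, 532.2], [-113.7, 536.3]]
[[-179.4, 475.9], [49.4, 490.2]]
[[-42.0, 494.1], [-20.2, 573.8]]
[]
```

View pics/w1.png

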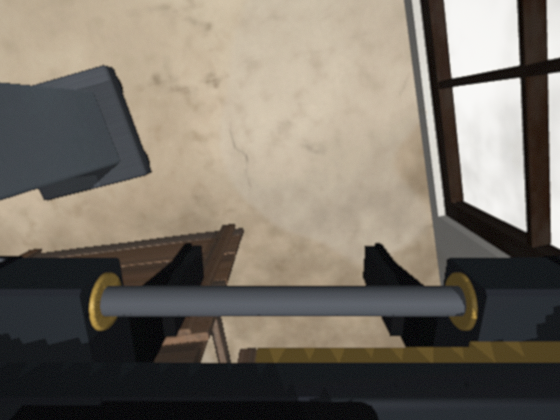

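The wrist view shows only the floor because the moves were refused; the arm has not moved. Rows probably need all six keys.

>>> carry_out(
  steps=[
    {"x": -5.4,"y": -1.65,"z": 0,"ax": 0,"ay": 0,"az": 0.11},
    {"x": -5.4,"y": -1.5,"z": 0,"ax": 0,"ay": 0,"az": 0.11},
    {"x": -5.3,"y": -1.4,"z": 0,"ax": 0,"ay": 0,"az": 0.11},
    {"x": -5.2,"y": -1.25,"z": 0,"ax": 0,"ay": 0,"az": 0.11},
    {"x": -5.1,"y": -1.15,"z": 0,"ax": 0,"ay": 0,"az": 0.11},
  ],
  grip=-1,
)

```text
t: 2.17
tcp_pos: [0.3638, 0.4503, 0.2226]
tcp_rot: [[-0.696, 0.718, 0.0], [0.718, 0.696, 0.0], [-0.0, 0.0, -1.0]]
contact_force: [0.3, 1.4, -0.2]
opening: 0.0872
```

>>> carry_out(
  steps=[
    {"x": -5.0,"y": -1.0,"z": 0,"ax": 0,"ay": 0,"az": 0.11},
    {"x": -4.9,"y": -0.9,"z": 0,"ax": 0,"ay": 0,"az": 0.11},
    {"x": -4.8,"y": -0.8,"z": 0,"ax": 0,"ay": 0,"az": 0.11},
    {"x": -4.7,"y": -0.7,"z": 0,"ax": 0,"ay": 0,"az": 0.11},
    {"x": -4.6,"y": -0.6,"z": 0,"ax": 0,"ay": 0,"az": 0.11},
  ],
)

```text
t: 2.8
tcp_pos: [0.4556, 0.2273, 0.2228]
tcp_rot: [[-0.218, 0.976, 0.0], [0.976, 0.218, 0.0], [0.0, 0.0, -1.0]]
contact_force: [0.7, 0.7, 0.3]
opening: 0.0871
```

>>> carry_out(
  steps=[
    {"x": -4.5,"y": -0.5,"z": 0,"ax": 0,"ay": 0,"az": 0.11},
    {"x": -4.4,"y": -0.45,"z": 0,"ax": 0,"ay": 0,"az": 0.11},
    {"x": -4.3,"y": -0.35,"z": 0,"ax": 0,"ay": 0,"az": 0.11},
    {"x": -4.2,"y": -0.3,"z": 0,"ax": 0,"ay": 0,"az": 0.11},
    {"x": -4.1,"y": -0.2,"z": 0,"ax": 0,"ay": 0,"az": 0.11},
  ],
)

```text
t: 3.42
tcp_pos: [0.439, 0.0142, 0.2227]
tcp_rot: [[0.324, 0.946, 0.001], [0.946, -0.324, 0.0], [0.0, 0.0, -1.0]]
contact_force: [1.0, -1.4, 0.1]
opening: 0.0871
```

```bash
cat >> h.py <<'E'
def w2(b,X):
    x,y,a=b; X=np.atleast_2d(X); c,s=np.cos(a),np.sin(a)
    return np.c_[x+c*X[:,0]-s*X[:,1], y+s*X[:,0]+c*X[:,1], X[:,2]]
B=(.517,.0505,-.335)
def overlay(p,n,b=B):
    im=np.ascontiguousarray(p['color'][:,:,::-1])
    for X,col in (([[-.066,-.102,.1145],[-.066,-.018,.1145]],(255,255,0)),([[-.088,-.1505,.068],[-.088,.1505,.068]],(0,255,0)),([[-.083,.0355,.076],[.083,.0355,.076]],(0,0,255))):
        q=[proj(p,x) for x in w2(b,X)]; print(np.round(q,1).tolist()); cv2.line(im,*[tuple(int(v) for v in u) for u in q],col,1)
    cv2.imwrite('pics/'+n,im)
E
python3 - <<'E'
from h import *
p=viewer.read_camera('wrist'); s=telemetry.observe(); print(s['t'],s['tcp_pos'],s['tcp_rot'].round(3),s['q'].round(1))
overlay(p,'w2.png')
E
```

```text
3.475 [0.43786638 0.00891499 0.2227542 ] [[ 0.335  0.942 -0.   ]
 [ 0.942 -0.335 -0.   ]
 [-0.    -0.    -1.   ]] [-44.7  -9.5  34.3 113.    5.5  74.9 -31.7]
[[278.6, 250.0], [278.7, 155.9]]
[[258.6, 273.8], [252.5, -60.6]]
[[260.2, 89.5], [447.1, 90.4]]
```

View pics/w2.png

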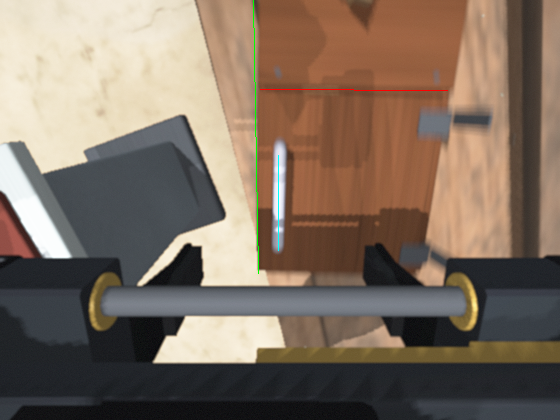

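The wrist view shows the bar vertical at column 279, rows 141–251, with the overlay on column 279. Sideways alignment is within 1–2 mm, and the bar's middle is about 5 mm further toward +y. I'll go down onto it.

```bash
python3 - <<'E'
from plan import *
p,r=now(); T=np.array([.4363,.0193,.0955]); Q=down(np.rad2deg(-.335))
print(p)
from scipy.spatial.transform import Slerp
S=Slerp([0,1],R.concatenate([r,Q]))
print(rows([(p+(T-p)*f,S(f)) for f in np.linspace(0,1,6)]))
E
```

```text
[0.43786638 0.00891499 0.2227542 ]
[{"x": 0.19, "y": -0.1, "z": 2.55, "az": -0.001}, {"x": 0.18, "y": -0.1, "z": 2.54, "az": -0.001}, {"x": 0.19, "y": -0.1, "z": 2.55, "az": -0.002}, {"x": 0.18, "y": -0.09, "z": 2.54, "az": -0.001}, {"x": 0.19, "y": -0.1, "z": 2.55, "az": -0.001}]
(array([0.43630498, 0.01929261, 0.09545275]), Rotation.from_matrix(array([[ 3.28860978e-01,  9.44378315e-01, -2.34604875e-04],
                            [ 9.44378313e-01, -3.28861021e-01, -1.74575977e-04],
                            [-2.42018165e-04, -1.64144530e-04, -9.99999957e-01]])))
```

>>> carry_out(
  steps=[
    {"x": 0.2,"y": -0.1,"z": 2.5,"ax": 0,"ay": 0,"az": 0},
    {"x": 0.2,"y": -0.1,"z": 2.5,"ax": 0,"ay": 0,"az": 0},
    {"x": 0.2,"y": -0.1,"z": 2.5,"ax": 0,"ay": 0,"az": 0},
    {"x": 0.2,"y": -0.1,"z": 2.6,"ax": 0,"ay": 0,"az": -0.006},
    {"x": 0.2,"y": -0.1,"z": 2.6,"ax": 0,"ay": 0,"az": 0},
  ],
)

```text
t: 4.1
tcp_pos: [0.4378, 0.027, 0.095]
tcp_rot: [[0.314, 0.949, 0.001], [0.949, -0.314, 0.0], [0.001, 0.001, -1.0]]
contact_force: [0.4, 0.4, -0.1]
opening: 0.0872
```

>>> carry_out(
  steps=[
    {"x": 0,"y": 0,"z": 0,"ax": 0,"ay": 0,"az": 0},
    {"x": 0,"y": 0,"z": 0,"ax": 0,"ay": 0,"az": 0},
    {"x": 0,"y": 0,"z": 0,"ax": 0,"ay": 0,"az": 0},
    {"x": 0,"y": 0,"z": 0,"ax": 0,"ay": 0,"az": 0},
    {"x": 0,"y": 0,"z": 0,"ax": 0,"ay": 0,"az": 0},
  ],
  grip=1,
)

```text
t: 4.72
tcp_pos: [0.4379, 0.0268, 0.0959]
tcp_rot: [[0.315, 0.949, 0.001], [0.949, -0.315, 0.0], [0.0, 0.0, -1.0]]
contact_force: [0.3, 0.5, 0.1]
opening: 0.045
```

>>> carry_out(
  steps=[
    {"x": 0,"y": 0,"z": 0,"ax": 0,"ay": 0,"az": 0},
    {"x": 0,"y": 0,"z": 0,"ax": 0,"ay": 0,"az": 0},
    {"x": 0,"y": 0,"z": 0,"ax": 0,"ay": 0,"az": 0},
    {"x": 0,"y": 0,"z": 0,"ax": 0,"ay": 0,"az": 0},
    {"x": 0,"y": 0,"z": 0,"ax": 0,"ay": 0,"az": 0},
  ],
)

```text
t: 5.35
tcp_pos: [0.4394, 0.0262, 0.096]
tcp_rot: [[0.315, 0.949, 0.004], [0.949, -0.315, -0.0], [0.001, 0.003, -1.0]]
contact_force: [6.5, -1.6, -4.6]
opening: 0.0093
```

>>> carry_out(
  steps=[
    {"x": 0,"y": 0,"z": 0,"ax": 0,"ay": 0,"az": 0},
    {"x": 0,"y": 0,"z": 0,"ax": 0,"ay": 0,"az": 0},
  ],
)

```text
t: 5.6
tcp_pos: [0.4394, 0.0262, 0.096]
tcp_rot: [[0.315, 0.949, 0.003], [0.949, -0.315, -0.001], [0.001, 0.003, -1.0]]
contact_force: [7.7, -2.2, -4.4]
opening: 0.0092
```

The bar is gripped (opening 9.2 mm). Next, the arc about the hinge, with the tool tilting slightly along with the cover.

```bash
python3 - <<'E'
from plan import *
p,r=now()
L=[(np.array([.4378,.0268,.0959]),r)]
g0=np.array([.4400,.0262,.115]); bx=np.array([np.cos(-.335),np.sin(-.335),0])
th=np.r_[.02,.05,.09,.14,.20,np.linspace(.2,1.76,26)[1:],1.78,1.79,1.80,1.80]
for t in th:
    f=np.deg2rad(180)-np.arctan2(42.5,152)-t; f0=f+t
    g=g0+.1578*((np.cos(f)-np.cos(f0))*bx+(np.sin(f)-np.sin(f0))*np.array([0,0,1]))
    Q=r*R.from_rotvec([.35*t/1.8,0,0]); L.append((g+.019*Q.as_matrix()[:,2],Q))
print(rows(L)[0])
E
```

```text
[{"x": 0.01, "y": 0.32, "z": -0.31, "ax": 0.004}, {"y": 0.13, "z": -0.45, "ax": 0.006}, {"y": 0.19, "z": -0.6, "ax": 0.008}, {"x": -0.01, "y": 0.27, "z": -0.73, "ax": 0.009}, {"y": 0.36, "z": -0.87, "ax": 0.012}]
[{"x": -0.01, "y": 0.42, "z": -0.88, "ax": 0.012}, {"y": 0.47, "z": -0.85, "ax": 0.012}, {"x": -0.01, "y": 0.51, "z": -0.83, "ax": 0.012}, {"x": -0.01, "y": 0.55, "z": -0.8, "ax": 0.012}, {"x": -0.01, "y": 0.58, "z": -0.78, "ax": 0.013}]
[{"x": -0.01, "y": 0.63, "z": -0.74, "ax": 0.012}, {"x": -0.01, "y": 0.66, "z": -0.7, "ax": 0.012}, {"x": -0.01, "y": 0.7, "z": -0.68, "ax": 0.012}, {"x": -0.01, "y": 0.73, "z": -0.63, "ax": 0.012}, {"x": -0.01, "y": 0.76, "z": -0.6, "ax": 0.012}]
[{"x": -0.02, "y": 0.79, "z": -0.55, "ax": 0.012}, {"x": -0.01, "y": 0.81, "z": -0.52, "ax": 0.012}, {"x": -0.01, "y": 0.85, "z": -0.47, "ax": 0.013}, {"x": -0.02, "y": 0.86, "z": -0.42, "ax": 0.012}, {"x": -0.01, "y": 0.88, "z": -0.39, "ax": 0.012}]
[{"x": -0.01, "y": 0.91, "z": -0.33, "ax": 0.012}, {"x": -0.02, "y": 0.91, "z": -0.29, "ax": 0.012}, {"x": -0.01, "y": 0.94, "z": -0.24, "ax": 0.012}, {"x": -0.02, "y": 0.94, "z": -0.2, "ax": 0.012}, {"x": -0.01, "y": 0.95, "z": -0.14, "ax": 0.013}]
[{"x": -0.01, "y": 0.95, "z": -0.1, "ax": 0.012}, {"x": -0.02, "y": 0.97, "z": -0.04, "ax": 0.012}, {"x": -0.01, "y": 0.96, "ax": 0.012}, {"x": -0.01, "y": 0.96, "z": 0.05, "ax": 0.012}, {"x": -0.02, "y": 0.95, "z": 0.1, "ax": 0.012}]
[{"y": 0.31, "z": 0.05, "ax": 0.004}, {"y": 0.15, "z": 0.02, "ax": 0.002}, {"x": -0.01, "y": 0.15, "z": 0.02, "ax": 0.002}, {}]
[ 0.64906301 -0.04671483  0.19301845]
```

>>> carry_out(
  steps=[
    {"x": 0,"y": 0.32,"z": -0.31,"ax": 0.004,"ay": 0,"az": 0},
    {"x": 0,"y": 0.13,"z": -0.45,"ax": 0.006,"ay": 0,"az": 0},
    {"x": 0,"y": 0.19,"z": -0.6,"ax": 0.008,"ay": 0,"az": 0},
    {"x": 0,"y": 0.27,"z": -0.73,"ax": 0.009,"ay": 0,"az": 0},
    {"x": 0,"y": 0.36,"z": -0.87,"ax": 0.012,"ay": 0,"az": 0},
  ],
)

```text
t: 6.22
tcp_pos: [0.4493, 0.0225, 0.1252]
tcp_rot: [[0.314, 0.948, -0.04], [0.949, -0.314, 0.012], [-0.001, -0.042, -0.999]]
contact_force: [-6.8, 0.3, 0.1]
opening: 0.0091
```

>>> carry_out(
  steps=[
    {"x": -0.01,"y": 0.42,"z": -0.88,"ax": 0.012,"ay": 0,"az": 0},
    {"x": 0,"y": 0.47,"z": -0.85,"ax": 0.012,"ay": 0,"az": 0},
    {"x": -0.01,"y": 0.51,"z": -0.83,"ax": 0.012,"ay": 0,"az": 0},
    {"x": -0.01,"y": 0.55,"z": -0.8,"ax": 0.012,"ay": 0,"az": 0},
    {"x": -0.01,"y": 0.58,"z": -0.78,"ax": 0.013,"ay": 0,"az": 0},
  ],
)

```text
t: 6.85
tcp_pos: [0.4746, 0.0133, 0.1652]
tcp_rot: [[0.314, 0.944, -0.1], [0.949, -0.313, 0.032], [-0.001, -0.105, -0.994]]
contact_force: [-13.4, -0.6, 7.2]
opening: 0.0091
```

>>> carry_out(
  steps=[
    {"x": -0.01,"y": 0.57,"z": -0.78,"ax": 0.012,"ay": 0,"az": 0},
    {"x": -0.01,"y": 0.61,"z": -0.74,"ax": 0.012,"ay": 0,"az": 0},
    {"x": -0.01,"y": 0.67,"z": -0.71,"ax": 0.012,"ay": 0,"az": 0},
    {"x": -0.01,"y": 0.71,"z": -0.66,"ax": 0.012,"ay": 0,"az": 0},
    {"x": -0.01,"y": 0.75,"z": -0.62,"ax": 0.012,"ay": 0,"az": 0},
  ],
)

```text
t: 7.48
tcp_pos: [0.5113, -0.0001, 0.1962]
tcp_rot: [[0.315, 0.937, -0.153], [0.949, -0.311, 0.049], [-0.002, -0.161, -0.987]]
contact_force: [-6.0, -3.4, 1.0]
opening: 0.0091
```

>>> carry_out(
  steps=[
    {"x": -0.02,"y": 0.79,"z": -0.55,"ax": 0.012,"ay": 0,"az": 0},
    {"x": -0.01,"y": 0.81,"z": -0.52,"ax": 0.012,"ay": 0,"az": 0},
    {"x": -0.01,"y": 0.85,"z": -0.47,"ax": 0.013,"ay": 0,"az": 0},
    {"x": -0.02,"y": 0.86,"z": -0.42,"ax": 0.012,"ay": 0,"az": 0},
    {"x": -0.01,"y": 0.88,"z": -0.39,"ax": 0.012,"ay": 0,"az": 0},
  ],
)

```text
t: 8.1
tcp_pos: [0.5545, -0.0157, 0.2118]
tcp_rot: [[0.316, 0.926, -0.209], [0.949, -0.308, 0.067], [-0.002, -0.219, -0.976]]
contact_force: [-4.1, -4.9, 5.2]
opening: 0.0091
```

Forces are low, so I'll continue.

>>> carry_out(
  steps=[
    {"x": -0.01,"y": 0.91,"z": -0.35,"ax": 0.012,"ay": 0,"az": 0},
    {"x": -0.02,"y": 0.91,"z": -0.31,"ax": 0.012,"ay": 0,"az": 0},
    {"x": -0.01,"y": 0.94,"z": -0.25,"ax": 0.012,"ay": 0,"az": 0},
    {"x": -0.02,"y": 0.94,"z": -0.2,"ax": 0.012,"ay": 0,"az": 0},
    {"x": -0.01,"y": 0.95,"z": -0.14,"ax": 0.013,"ay": 0,"az": 0},
  ],
)

```text
t: 8.72
tcp_pos: [0.6, -0.032, 0.2124]
tcp_rot: [[0.316, 0.911, -0.265], [0.949, -0.304, 0.085], [-0.003, -0.278, -0.961]]
contact_force: [-4.1, -5.5, 1.7]
opening: 0.0091
```

>>> carry_out(
  steps=[
    {"x": -0.01,"y": 0.95,"z": -0.1,"ax": 0.012,"ay": 0,"az": 0},
    {"x": -0.02,"y": 0.97,"z": -0.04,"ax": 0.012,"ay": 0,"az": 0},
    {"x": -0.01,"y": 0.96,"z": 0,"ax": 0.012,"ay": 0,"az": 0},
    {"x": -0.01,"y": 0.96,"z": 0.05,"ax": 0.012,"ay": 0,"az": 0},
    {"x": -0.02,"y": 0.95,"z": 0.1,"ax": 0.012,"ay": 0,"az": 0},
  ],
)

```text
t: 9.35
tcp_pos: [0.6431, -0.0474, 0.1977]
tcp_rot: [[0.316, 0.894, -0.319], [0.949, -0.299, 0.102], [-0.004, -0.335, -0.942]]
contact_force: [-3.2, -7.3, 1.2]
opening: 0.0093
```

>>> carry_out(
  steps=[
    {"x": 0,"y": 0.31,"z": 0.05,"ax": 0.004,"ay": 0,"az": 0},
    {"x": 0,"y": 0.15,"z": 0.02,"ax": 0.002,"ay": 0,"az": 0},
    {"x": -0.01,"y": 0.15,"z": 0.02,"ax": 0.002,"ay": 0,"az": 0},
    {"x": 0,"y": 0,"z": 0,"ax": 0,"ay": 0,"az": 0},
  ],
)

```text
t: 9.85
tcp_pos: [0.6481, -0.0493, 0.1947]
tcp_rot: [[0.316, 0.891, -0.325], [0.949, -0.298, 0.104], [-0.004, -0.342, -0.94]]
contact_force: [-1.8, -6.7, 1.1]
opening: 0.0089
```

>>> carry_out(
  steps=[
    {"x": 0,"y": 0.2,"z": 0.03,"ax": 0,"ay": 0,"az": 0},
    {"x": 0,"y": 0.2,"z": 0.03,"ax": 0,"ay": 0,"az": 0},
    {"x": 0,"y": 0,"z": 0,"ax": 0,"ay": 0,"az": 0},
  ],
)

```text
t: 10.22
tcp_pos: [0.6483, -0.0493, 0.1946]
tcp_rot: [[0.316, 0.889, -0.332], [0.949, -0.297, 0.107], [-0.003, -0.349, -0.937]]
contact_force: [-20.3, -2.2, 13.9]
opening: 0.0092
```

The cover is on its stop. I'll relax the push, open partway so the near finger doesn't press on the plate, and back out along the tool axis.

>>> carry_out(
  steps=[
    {"x": 0,"y": -0.2,"z": -0.03,"ax": 0,"ay": 0,"az": 0},
    {"x": 0,"y": -0.15,"z": -0.03,"ax": 0,"ay": 0,"az": 0},
    {"x": 0,"y": 0,"z": 0,"ax": 0,"ay": 0,"az": 0},
  ],
)

```text
t: 10.6
tcp_pos: [0.6482, -0.0492, 0.1947]
tcp_rot: [[0.316, 0.891, -0.326], [0.949, -0.298, 0.105], [-0.004, -0.342, -0.94]]
contact_force: [-3.2, -6.6, 1.2]
opening: 0.0091
```

>>> carry_out(
  steps=[
    {"x": 0,"y": 0,"z": 0,"ax": 0,"ay": 0,"az": 0},
    {"x": 0,"y": 0,"z": 0,"ax": 0,"ay": 0,"az": 0},
    {"x": 0,"y": 0,"z": 0,"ax": 0,"ay": 0,"az": 0},
  ],
  grip=0.45,
)

```text
t: 10.98
tcp_pos: [0.6488, -0.046, 0.1941]
tcp_rot: [[0.314, 0.892, -0.325], [0.949, -0.295, 0.108], [0.0, -0.343, -0.94]]
contact_force: [0.2, -0.5, 0.3]
opening: 0.0229
```

>>> carry_out(
  steps=[
    {"x": 0,"y": 0,"z": -0.5,"ax": 0,"ay": 0,"az": 0},
    {"x": 0,"y": 0,"z": -1,"ax": 0,"ay": 0,"az": 0},
    {"x": 0,"y": 0,"z": -1.5,"ax": 0,"ay": 0,"az": 0},
    {"x": 0,"y": 0,"z": -2,"ax": 0,"ay": 0,"az": 0},
    {"x": 0,"y": 0,"z": -3,"ax": 0,"ay": 0,"az": 0},
  ],
)

```text
t: 11.6
tcp_pos: [0.6746, -0.0549, 0.2701]
tcp_rot: [[0.314, 0.892, -0.326], [0.949, -0.295, 0.108], [-0.0, -0.343, -0.939]]
contact_force: [1.0, -0.0, 0.0]
opening: 0.024
```

```bash
python3 - <<'E'
from h import *
s=telemetry.observe(); print(s['t'],s['tcp_pos'],s['contact_force'],s['opening'])
p=viewer.read_camera('side'); save(p,'s2.png')
im=cv2.imread('pics/s2.png')[150:330,160:400]; cv2.imwrite('pics/s2c.png',cv2.resize(im,None,fx=3,fy=3,interpolation=cv2.INTER_CUBIC))
E
```

```text
11.6 [ 0.67460347 -0.0548953   0.27009736] [ 0.97627226 -0.04168188  0.02428613] 0.02400984826305643
```

View pics/s2c.png

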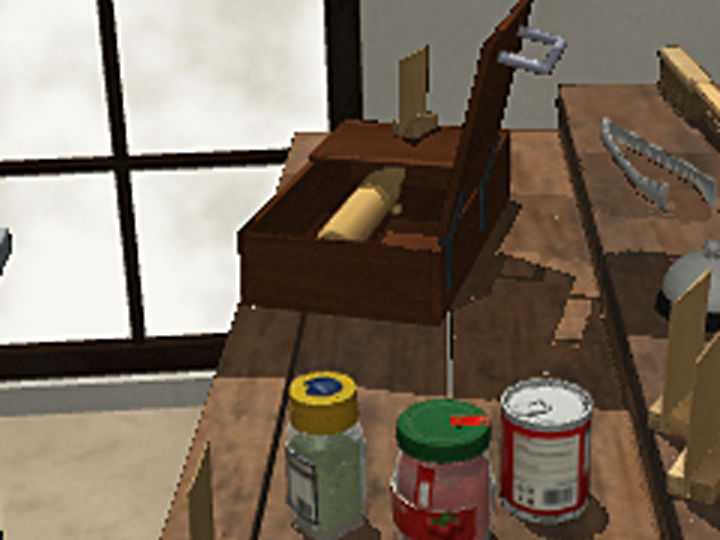

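The side crop (box spans 240–510, 120–320) shows the cover open past upright on its brackets. The card still stands, and the pin lies in the box with its barrel around (365,205). Next I move over the pin.

```bash
python3 - <<'E'
from plan import *
from scipy.spatial.transform import Slerp
p,r=now(); Q=down(np.rad2deg(-.335)); S=Slerp([0,1],R.concatenate([r,Q]))
p1=np.array([p[0],p[1],.30]); T=w2(B,[[-.027,-.045,.26]])[0]
print(rows([(p,r),(p1,r)]+[(p1+(T-p1)*f*np.array([1,1,0])+np.array([0,0,(T-p1)[2]*max(0,(f-.5)*2)]),S(f)) for f in np.linspace(0,1,9)[1:]])[0],T)
E
```

```text
[{"y": -0.88, "z": -2.45}, {"x": 0.08, "y": -2.49, "z": 0.9, "ax": -0.043, "az": 0.002}, {"x": 0.07, "y": -2.53, "z": 0.79, "ax": -0.043, "ay": 0.001, "az": 0.002}, {"x": 0.07, "y": -2.56, "z": 0.68, "ax": -0.044, "az": 0.002}, {"x": 0.06, "y": -2.59, "z": 0.57, "ax": -0.043, "az": 0.002}]
[{"x": 0.06, "y": -2.44, "z": 1.44, "ax": -0.043, "ay": 0.001, "az": 0.001}, {"x": 0.05, "y": -2.5, "z": 1.33, "ax": -0.043, "az": 0.002}, {"x": 0.05, "y": -2.55, "z": 1.23, "ax": -0.044, "az": 0.002}, {"x": 0.04, "y": -2.6, "z": 1.11, "ax": -0.043, "az": 0.002}]
[0.47672338 0.01682057 0.26002916] [0.47670631 0.0168783  0.26      ]
```

>>> carry_out(
  steps=[
    {"x": 0,"y": -0.9,"z": -2.5,"ax": 0,"ay": 0,"az": 0},
    {"x": 0.1,"y": -2.5,"z": 0.9,"ax": -0.043,"ay": 0,"az": 0.002},
    {"x": 0.1,"y": -2.5,"z": 0.8,"ax": -0.043,"ay": 0,"az": 0.002},
    {"x": 0.1,"y": -2.6,"z": 0.7,"ax": -0.044,"ay": 0,"az": 0.002},
    {"x": 0.1,"y": -2.6,"z": 0.6,"ax": -0.043,"ay": 0,"az": 0.002},
  ],
)

```text
t: 12.28
tcp_pos: [0.5744, -0.0173, 0.2963]
tcp_rot: [[0.322, 0.932, -0.165], [0.947, -0.317, 0.055], [-0.001, -0.174, -0.985]]
contact_force: [-0.3, 0.5, 1.1]
opening: 0.0239
```

>>> carry_out(
  steps=[
    {"x": 0,"y": -2.4,"z": 1.4,"ax": -0.043,"ay": 0,"az": 0.002},
    {"x": 0,"y": -2.5,"z": 1.3,"ax": -0.043,"ay": 0,"az": 0.002},
    {"x": 0,"y": -2.6,"z": 1.2,"ax": -0.044,"ay": 0,"az": 0.002},
    {"x": 0,"y": -2.6,"z": 1.1,"ax": -0.043,"ay": 0,"az": 0.002},
    {"x": 0,"y": 0,"z": 0,"ax": 0,"ay": 0,"az": 0},
  ],
  grip=-0.38,
)

```text
t: 12.9
tcp_pos: [0.473, 0.0177, 0.2576]
tcp_rot: [[0.327, 0.945, -0.004], [0.945, -0.327, 0.001], [0.0, -0.004, -1.0]]
contact_force: [0.6, 0.0, -0.1]
opening: 0.0588
```

```bash
python3 - <<'E'
from h import *
p=viewer.read_camera('wrist'); s=telemetry.observe(); print(s['t'],s['tcp_pos'],s['tcp_rot'].round(3).tolist(),s['q'].round(1),s['opening'])
im=np.ascontiguousarray(p['color'][:,:,::-1])
for X,col in (([[-.046,-.0785,.029],[-.046,.0325,.029]],(255,255,0)),([[-.008,-.0785,.029],[-.008,.0325,.029]],(255,255,0)),([[-.039,-.1275,.029],[-.015,-.1275,.029]],(255,0,255)),([[-.046,-.0785,.029],[-.008,-.0785,.029]],(0,255,255)),([[-.08,.0325,.074],[.08,.0325,.074]],(0,0,255)),([[-.08,-.1425,.068],[.08,-.1425,.068]],(0,255,0)),([[-.08,-.1425,.068],[-.08,.0325,.068]],(0,255,0))):
    q=[proj(p,x) for x in w2(B,X)]; print(np.round(q,1).tolist()); cv2.line(im,*[tuple(int(v) for v in u) for u in q],col,1)
cv2.imwrite('pics/w3.png',im)
E
```

```text
12.95 [0.47432508 0.01724506 0.25812181] [[0.328, 0.945, -0.004], [0.945, -0.328, 0.001], [-0.0, -0.004, -1.0]] [-47.8  -5.2  38.5 105.7   3.2  78.6 -29.2] 0.05902969534756053
[[272.0, 203.5], [271.2, 110.0]]
[[302.7, 203.6], [304.5, 110.0]]
[[277.7, 240.3], [296.5, 240.3]]
[[272.0, 203.5], [302.7, 203.6]]
[[235.8, 110.0], [394.3, 110.2]]
[[242.4, 264.5], [378.0, 265.0]]
[[242.4, 264.5], [236.7, 110.0]]
```

View pics/w3.png

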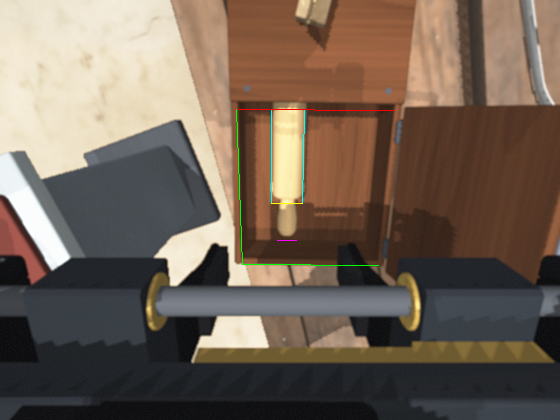

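The wrist view shows the cover lying open at right. The barrel spans columns 272–304, on the overlay, and its end is at row 201 with the tip at row 237, about 3 px above the overlay. The board edge at row 103 is about 7 px above it. So the box sits about 5 mm further along +y and the pin's middle is at box y ≈ −2 mm. I'll descend to grip the barrel at box y −22.

```bash
sed -i 's/^B=.*/B=(.5186,.0552,-.335)/' h.py; python3 - <<'E'
from plan import *
p,r=now(); Q=down(np.rad2deg(-.335)); T=w2(B,[[-.027,-.022,.014]])[0]
a=T.copy(); a[2]=.19
print(p,T,rows([(p,r),(p+(a-p)/3,Q),(p+(a-p)*2/3,Q),(a,Q)]+[(a+(T-a)*f,Q) for f in (.2,.4,.6,.75,.85,.95,1)])[0])
E
```

```text
[{"x": 0.95, "y": 0.09, "z": 2.27, "ax": -0.004, "az": 0.001}, {"x": 0.94, "y": 0.07, "z": 2.27}, {"x": 0.95, "y": 0.08, "z": 2.27}, {"z": 3.52}, {"z": 3.52}]
[{"z": 3.52}, {"z": 2.64}, {"z": 1.76}, {"z": 1.76}, {"z": 0.88}]
[0.47432508 0.01724506 0.25812181] [0.485868   0.04329974 0.014     ] [0.4858986  0.04324586 0.0140145 ]
```

>>> carry_out(
  steps=[
    {"x": 0.95,"y": 0.1,"z": 2.3,"ax": -0.004,"ay": 0,"az": 0},
    {"x": 0.95,"y": 0.1,"z": 2.3,"ax": 0,"ay": 0,"az": 0},
    {"x": 0.95,"y": 0.1,"z": 2.2,"ax": 0,"ay": 0,"az": 0},
    {"x": 0,"y": 0,"z": 3.5,"ax": 0,"ay": 0,"az": 0},
    {"x": 0,"y": 0,"z": 2.0,"ax": 0,"ay": 0,"az": 0},
  ],
)

```text
t: 13.58
tcp_pos: [0.4875, 0.0416, 0.1331]
tcp_rot: [[0.331, 0.944, -0.002], [0.944, -0.331, -0.004], [-0.004, -0.0, -1.0]]
contact_force: [0.3, -0.0, -0.2]
opening: 0.0599
```

>>> carry_out(
  steps=[
    {"x": 0,"y": 0,"z": 0,"ax": 0,"ay": 0,"az": 0},
  ],
)

```text
t: 13.7
tcp_pos: [0.4869, 0.0414, 0.1334]
tcp_rot: [[0.331, 0.944, -0.003], [0.944, -0.331, -0.005], [-0.005, -0.001, -1.0]]
contact_force: [0.2, 0.4, 0.2]
opening: 0.06
```

>>> carry_out(
  steps=[
    {"x": 0.1,"y": -0.15,"z": 3.5,"ax": 0,"ay": 0,"az": 0},
    {"x": 0,"y": 0,"z": 3.0,"ax": 0,"ay": 0,"az": 0},
    {"x": 0,"y": 0,"z": 2.5,"ax": 0,"ay": 0,"az": 0},
    {"x": 0,"y": 0,"z": 1.5,"ax": 0,"ay": 0,"az": 0},
    {"x": 0,"y": 0,"z": 0.9,"ax": 0,"ay": 0,"az": 0},
  ],
)

```text
t: 14.32
tcp_pos: [0.4863, 0.0435, 0.0202]
tcp_rot: [[0.33, 0.944, -0.0], [0.944, -0.33, -0.003], [-0.003, 0.001, -1.0]]
contact_force: [-0.6, -0.5, -0.0]
opening: 0.0604
```

>>> carry_out(
  steps=[
    {"x": 0,"y": 0,"z": 0.4,"ax": 0,"ay": 0,"az": 0},
    {"x": 0,"y": 0,"z": 0,"ax": 0,"ay": 0,"az": 0},
  ],
)

```text
t: 14.58
tcp_pos: [0.4858, 0.0436, 0.0165]
tcp_rot: [[0.33, 0.944, -0.0], [0.944, -0.33, -0.002], [-0.002, 0.0, -1.0]]
contact_force: [0.2, 0.7, 0.9]
opening: 0.06
```

>>> carry_out(
  steps=[
    {"x": 0,"y": 0,"z": 0,"ax": 0,"ay": 0,"az": 0},
    {"x": 0,"y": 0,"z": 0,"ax": 0,"ay": 0,"az": 0},
    {"x": 0,"y": 0,"z": 0,"ax": 0,"ay": 0,"az": 0},
    {"x": 0,"y": 0,"z": 0,"ax": 0,"ay": 0,"az": 0},
    {"x": 0,"y": 0,"z": 0,"ax": 0,"ay": 0,"az": 0},
  ],
  grip=1,
)

```text
t: 15.2
tcp_pos: [0.4867, 0.0435, 0.0166]
tcp_rot: [[0.33, 0.944, 0.001], [0.944, -0.33, -0.003], [-0.002, 0.002, -1.0]]
contact_force: [5.4, -2.1, -0.1]
opening: 0.0372
```

The pin is gripped (37 mm). Next I plan the slanted extraction from the far-tip keyframes, checking clearances along the way.

```bash
cat > ext.py <<'E'
from plan import *
def pose(yt,zt,al,u=147.5,off=12.4):  # mm, deg -> tool pose
    a=np.deg2rad(al); Q=down(np.rad2deg(-.335))*R.from_rotvec([0,-a,0])
    g=w2(B,[[-.027,(yt-u*np.cos(a))/1e3,(zt+u*np.sin(a))/1e3]])[0]
    return g+off/1e3*Q.as_matrix()[:,2],Q
K=np.array([[125.5,29,0],[124.5,29.5,2],[123.5,27,9],[115,25,15],[90,25,20],[70,28,24],[45,36,24],[15,50,24],[5,100,24],[5,150,24]])
N=[2,5,5,5,4,4,5,4,4]
def clear(k):
    yt,zt,al=k; a=np.deg2rad(al); r=[]
    for s0,s1,rad in((0,49,12),(49,206,19),(206,255,12)):
        s=np.linspace(s0,s1,200); y=yt-s*np.cos(a); z=zt+s*np.sin(a)
        up=np.c_[y,z]+rad*np.array([np.sin(a),np.cos(a)]); dn=np.c_[y,z]-rad*np.array([np.sin(a),np.cos(a)])
        # signed: edge below-upper
        e=np.interp(32.5,up[::-1,0],up[::-1,1],left=np.nan,right=np.nan); r.append((68-e,'edge'))
        w=np.interp(-142.5,dn[::-1,0],dn[::-1,1],left=np.nan,right=np.nan); r.append((w-68,'rim'))
        ins=dn[:,0]>-142.5; r.append((dn[ins,1].min()-8 if ins.any() else np.nan,'floor'))
    return {n:round(float(np.nanmin([v for v,m in r if m==n]+[99])),1) for n in('edge','rim','floor')}
if __name__=='__main__':
    p,r=now(); L=[(p,r)]; k0=K[0]
    q0=pose(*K[0]); dp=p-q0[0]; print('offset mm',dp*1e3)
    for a,b,n in zip(K[:-1],K[1:],N):
        for f in np.linspace(0,1,n+1)[1:]:
            P,Q=pose(*(a+(b-a)*f)); L.append((P+dp,Q))
        print(b,clear(b),clear((a+b)/2))
    rows(L)
E
python3 ext.py
```

```text
offset mm [0.82264539 0.1559087  0.02764336]
[124.5  29.5   2. ] {'edge': 16.3, 'rim': 99.0, 'floor': 4.2} {'edge': 18.1, 'rim': 99.0, 'floor': 3.1}
[123.5  27.    9. ] {'edge': 7.4, 'rim': 99.0, 'floor': 7.1} {'edge': 11.9, 'rim': 99.0, 'floor': 6.0}
[115.  25.  15.] {'edge': 1.2, 'rim': 99.0, 'floor': 5.4} {'edge': 4.1, 'rim': 99.0, 'floor': 6.3}
[90. 25. 20.] {'edge': 1.9, 'rim': 28.9, 'floor': 5.7} {'edge': 1.0, 'rim': 21.7, 'floor': 5.6}
[70. 28. 24.] {'edge': 2.5, 'rim': 41.5, 'floor': 9.0} {'edge': 1.8, 'rim': 35.5, 'floor': 7.4}
[45. 36. 24.] {'edge': 13.3, 'rim': 30.7, 'floor': 17.0} {'edge': 11.7, 'rim': 39.9, 'floor': 13.0}
[15. 50. 24.] {'edge': 99.0, 'rim': 31.3, 'floor': 31.0} {'edge': 13.0, 'rim': 31.0, 'floor': 24.0}
[  5. 100.  24.] {'edge': 99.0, 'rim': 76.9, 'floor': 81.0} {'edge': 99.0, 'rim': 54.1, 'floor': 56.0}
[  5. 150.  24.] {'edge': 99.0, 'rim': 99.0, 'floor': 99.0} {'edge': 99.0, 'rim': 99.0, 'floor': 99.0}
[{"x": -0.07, "z": -0.28, "ax": 0.002, "ay": -0.015, "az": -0.001}, {"x": -0.07, "z": -0.28, "ay": -0.018}, {"x": -0.04, "z": -0.31, "ay": -0.024}, {"x
[... 468 characters left out ...]
0.017}]
[{"x": -0.49, "z": -0.11, "ay": -0.018}, {"x": -0.49, "z": -0.09, "ay": -0.017}, {"x": -0.52, "z": -0.16, "ay": -0.017}, {"x": -0.51, "z": -0.15, "ay": -0.018}, {"x": -0.51, "z": -0.14, "ay": -0.017}]
[{"x": -0.51, "z": -0.13, "ay": -0.018}, {"x": -0.65, "z": 0.07}, {"x": -0.65, "z": 0.08}, {"x": -0.66, "z": 0.07}, {"x": -0.65, "z": 0.07}]
[{"x": -0.66, "z": -0.01}, {"x": -0.66, "z": -0.01}, {"x": -0.67, "z": -0.02}, {"x": -0.66, "z": -0.01}, {"x": -0.66, "z": -0.01}]
[{"x": -0.74, "z": -1.04}, {"x": -0.73, "z": -1.04}, {"x": -0.74, "z": -1.04}, {"x": -0.74, "z": -1.04}, {"x": -0.51, "z": -1.14}]
[{"x": -0.5, "y": 0.01, "z": -1.14}, {"x": -0.51, "z": -1.15}, {"x": -0.51, "z": -1.14}]
```

```bash
sed -i 's/^K=.*/K=np.array([[125.5,29,0],[124.5,29.5,2],[123.5,26,9],[118,24.5,12.5],[95,24.5,15],[65,28,18],[45,36,20],[15,50,20],[5,100,20],[5,150,20]])/' ext.py; python3 ext.py
```

```text
offset mm [0.82264539 0.1559087  0.02764336]
[124.5  29.5   2. ] {'edge': 16.3, 'rim': 99.0, 'floor': 4.2} {'edge': 18.1, 'rim': 99.0, 'floor': 3.1}
[123.5  26.    9. ] {'edge': 8.4, 'rim': 99.0, 'floor': 6.1} {'edge': 12.4, 'rim': 99.0, 'floor': 5.5}
[118.   24.5  12.5] {'edge': 5.1, 'rim': 99.0, 'floor': 4.8} {'edge': 6.7, 'rim': 99.0, 'floor': 5.5}
[95.  24.5 15. ] {'edge': 7.1, 'rim': 7.7, 'floor': 4.9} {'edge': 5.8, 'rim': 5.1, 'floor': 4.8}
[65. 28. 18.] {'edge': 16.8, 'rim': 14.8, 'floor': 8.6} {'edge': 7.9, 'rim': 11.6, 'floor': 6.7}
[45. 36. 20.] {'edge': 14.7, 'rim': 16.0, 'floor': 16.7} {'edge': 15.6, 'rim': 11.9, 'floor': 12.7}
[15. 50. 20.] {'edge': 99.0, 'rim': 19.1, 'floor': 30.7} {'edge': 13.1, 'rim': 17.6, 'floor': 23.7}
[  5. 100.  20.] {'edge': 99.0, 'rim': 65.5, 'floor': 80.7} {'edge': 99.0, 'rim': 42.3, 'floor': 55.7}
[  5. 150.  20.] {'edge': 99.0, 'rim': 99.0, 'floor': 99.0} {'edge': 99.0, 'rim': 90.5, 'floor': 99.0}
[{"x": -0.07, "z": -0.28, "ax": 0.002, "ay": -0.015, "az": -0.001}, {"x": -0.07, "z": -0.28, "ay": -0.018}, {"x": -0.04, "z": -0.29, "ay": -0.024}
[... 537 characters left out ...]
 "z": -0.01, "ay": -0.009}, {"x": -0.76, "z": -0.09, "ay": -0.013}, {"x": -0.76, "z": -0.07, "ay": -0.013}, {"x": -0.76, "z": -0.06, "ay": -0.013}]
[{"x": -0.76, "z": -0.06, "ay": -0.013}, {"x": -0.55, "z": -0.16, "ay": -0.009}, {"x": -0.55, "z": -0.16, "ay": -0.009}, {"x": -0.54, "z": -0.16, "ay": -0.008}, {"x": -0.55, "z": -0.15, "ay": -0.009}]
[{"x": -0.66, "z": -0.06}, {"x": -0.66, "z": -0.05}, {"x": -0.66, "z": -0.06}, {"x": -0.66, "z": -0.06}, {"x": -0.66, "z": -0.06}]
[{"x": -0.66, "z": -1.09}, {"x": -0.66, "z": -1.09}, {"x": -0.67, "z": -1.08}, {"x": -0.66, "z": -1.09}, {"x": -0.43, "z": -1.18}]
[{"x": -0.42, "z": -1.17}, {"x": -0.43, "y": 0.01, "z": -1.18}, {"x": -0.43, "z": -1.17}]
```

Margins are at least about 5 mm throughout. I'll start the lift and watch the forces.

>>> carry_out(
  steps=[
    {"x": -0.07,"y": 0,"z": -0.28,"ax": 0.002,"ay": -0.015,"az": 0},
    {"x": -0.07,"y": 0,"z": -0.28,"ax": 0,"ay": -0.018,"az": 0},
    {"x": -0.04,"y": 0,"z": -0.29,"ax": 0,"ay": -0.024,"az": 0},
    {"x": -0.04,"y": 0,"z": -0.29,"ax": 0,"ay": -0.025,"az": 0},
    {"x": -0.05,"y": 0,"z": -0.29,"ax": 0,"ay": -0.024,"az": 0},
  ],
)

```text
t: 15.82
tcp_pos: [0.4844, 0.0418, 0.0305]
tcp_rot: [[0.327, 0.944, -0.039], [0.939, -0.329, -0.104], [-0.111, -0.002, -0.994]]
contact_force: [0.3, -1.1, -2.6]
opening: 0.0372
```

>>> carry_out(
  steps=[
    {"x": -0.03,"y": 0,"z": -0.29,"ax": 0,"ay": -0.025,"az": 0},
    {"x": -0.04,"y": 0,"z": -0.29,"ax": 0,"ay": -0.024,"az": 0},
    {"x": -0.12,"y": 0,"z": -0.13,"ax": 0,"ay": -0.012,"az": 0},
    {"x": -0.12,"y": 0,"z": -0.14,"ax": 0,"ay": -0.012,"az": 0},
    {"x": -0.11,"y": 0,"z": -0.13,"ax": 0,"ay": -0.013,"az": 0},
  ],
)

```text
t: 16.45
tcp_pos: [0.4837, 0.0387, 0.0409]
tcp_rot: [[0.323, 0.944, -0.066], [0.926, -0.33, -0.183], [-0.194, -0.002, -0.981]]
contact_force: [1.1, -0.1, -3.4]
opening: 0.0372
```

>>> carry_out(
  steps=[
    {"x": -0.12,"y": 0,"z": -0.13,"ax": 0,"ay": -0.012,"az": 0},
    {"x": -0.11,"y": 0,"z": -0.13,"ax": 0,"ay": -0.012,"az": 0},
    {"x": 0,"y": 0,"z": 0,"ax": 0,"ay": 0,"az": 0},
  ],
)

```text
t: 16.82
tcp_pos: [0.4833, 0.0375, 0.0439]
tcp_rot: [[0.321, 0.944, -0.073], [0.922, -0.329, -0.205], [-0.217, -0.002, -0.976]]
contact_force: [-0.4, 1.1, -2.2]
opening: 0.0373
```

```bash
python3 - <<'E'
from ext import *
P,Q=pose(*K[3]); s=telemetry.observe(); print(s['t'],s['tcp_pos'],P,s['tcp_rot'].round(3).tolist(),Q.as_matrix().round(3).tolist(),s['opening'],s['contact_force'],s['moment'])
p=viewer.read_camera('wrist'); save(p,'w4.png'); p=viewer.read_camera('side')
a=cv2.resize(cv2.imread('pics/w4.png'),(400,300)); b=cv2.resize(p['color'][140:290,190:390,::-1],(400,300))
cv2.imwrite('pics/c4.png',np.hstack([a,b]))
E
```

```text
16.825 [0.4833465  0.03748842 0.04386628] [0.48366935 0.03698399 0.04431877] [[0.321, 0.944, -0.073], [0.922, -0.329, -0.205], [-0.217, -0.002, -0.976]] [[0.321, 0.944, -0.071], [0.922, -0.329, -0.204], [-0.216, 0.0, -0.976]] 0.03725009543291453 [-0.37458992  1.10010985 -2.19602894] [ 0.18408028 -0.03820393 -0.07578693]
```

View pics/c4.png

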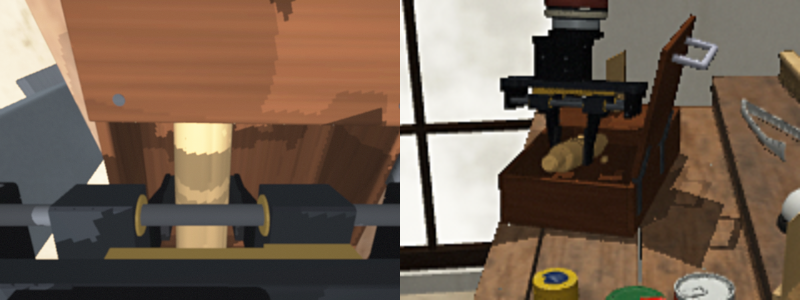

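The pin is held and tilting with the tool. In the side half its near end is rising at (548,160), and the wrist half shows the barrel passing under the board edge at row 122. The force is about the pin's weight, so nothing is jammed. Continuing.

>>> carry_out(
  steps=[
    {"x": -0.46,"y": 0,"z": -0.02,"ax": 0,"ay": -0.009,"az": 0},
    {"x": -0.46,"y": 0,"z": -0.03,"ax": 0,"ay": -0.009,"az": 0},
    {"x": -0.46,"y": 0,"z": -0.02,"ax": 0,"ay": -0.008,"az": 0},
    {"x": -0.46,"y": 0,"z": -0.02,"ax": 0,"ay": -0.009,"az": 0},
    {"x": -0.45,"y": 0,"z": -0.01,"ax": 0,"ay": -0.009,"az": 0},
  ],
)

```text
t: 17.55
tcp_pos: [0.4759, 0.0162, 0.0503]
tcp_rot: [[0.318, 0.944, -0.088], [0.912, -0.33, -0.245], [-0.26, -0.002, -0.966]]
contact_force: [0.5, -0.3, -3.8]
opening: 0.0371
```

>>> carry_out(
  steps=[
    {"x": -0.76,"y": 0,"z": -0.09,"ax": 0,"ay": -0.013,"az": 0},
    {"x": -0.76,"y": 0,"z": -0.07,"ax": 0,"ay": -0.013,"az": 0},
    {"x": -0.76,"y": 0,"z": -0.06,"ax": 0,"ay": -0.013,"az": 0},
    {"x": -0.76,"y": 0,"z": -0.06,"ax": 0,"ay": -0.013,"az": 0},
  ],
)

```text
t: 18.05
tcp_pos: [0.4665, -0.0108, 0.0615]
tcp_rot: [[0.313, 0.944, -0.104], [0.898, -0.33, -0.292], [-0.31, -0.002, -0.951]]
contact_force: [0.5, -0.1, -2.8]
opening: 0.0376
```

>>> carry_out(
  steps=[
    {"x": -0.55,"y": 0,"z": -0.16,"ax": 0,"ay": -0.009,"az": 0},
    {"x": -0.55,"y": 0,"z": -0.16,"ax": 0,"ay": -0.009,"az": 0},
    {"x": -0.55,"y": 0,"z": -0.16,"ax": 0,"ay": -0.008,"az": 0},
    {"x": -0.55,"y": 0,"z": -0.15,"ax": 0,"ay": -0.009,"az": 0},
  ],
)

```text
t: 18.55
tcp_pos: [0.4605, -0.0283, 0.0746]
tcp_rot: [[0.309, 0.944, -0.115], [0.887, -0.329, -0.323], [-0.343, -0.002, -0.939]]
contact_force: [-0.1, 0.6, -2.3]
opening: 0.0374
```

>>> carry_out(
  steps=[
    {"x": -0.66,"y": 0,"z": -0.06,"ax": 0,"ay": 0,"az": 0},
    {"x": -0.66,"y": 0,"z": -0.06,"ax": 0,"ay": 0,"az": 0},
    {"x": -0.66,"y": 0,"z": -0.06,"ax": 0,"ay": 0,"az": 0},
    {"x": -0.66,"y": 0,"z": -0.06,"ax": 0,"ay": 0,"az": 0},
    {"x": -0.66,"y": 0,"z": -0.06,"ax": 0,"ay": 0,"az": 0},
  ],
)

```text
t: 19.18
tcp_pos: [0.4505, -0.0568, 0.0887]
tcp_rot: [[0.309, 0.944, -0.115], [0.887, -0.33, -0.323], [-0.343, -0.002, -0.939]]
contact_force: [0.0, -0.4, -2.4]
opening: 0.0373
```

```bash
python3 - <<'E'
from ext import *
P,Q=pose(*K[7]); s=telemetry.observe(); print(s['t'],s['tcp_pos'],P,s['tcp_rot'].round(3).tolist(),s['opening'],s['contact_force'],s['moment'])
p=viewer.read_camera('wrist'); save(p,'w5.png'); p=viewer.read_camera('side')
a=cv2.resize(cv2.imread('pics/w5.png'),(400,300)); b=cv2.resize(p['color'][140:290,190:390,::-1],(400,300))
cv2.imwrite('pics/c5.png',np.hstack([a,b]))
E
```

```text
19.175 [ 0.45048426 -0.05679015  0.08869559] [ 0.45106919 -0.05666204  0.08879578] [[0.309, 0.944, -0.115], [0.887, -0.33, -0.323], [-0.343, -0.002, -0.939]] 0.03731936131012928 [ 0.04089754 -0.40895948 -2.38816631] [ 0.40713679 -0.08800904 -0.01511898]
```

View pics/c5.png

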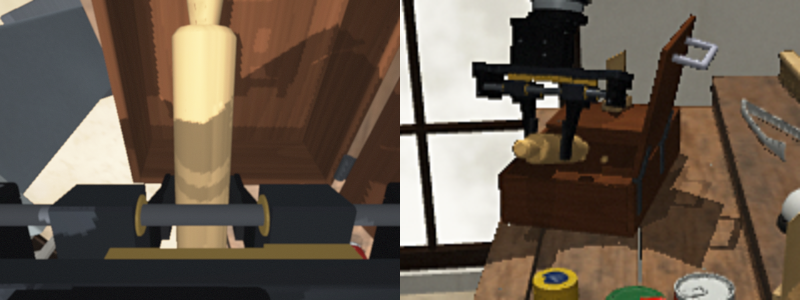

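The barrel's far shoulder is visible in the wrist half at row 30, and the pin is over the near rim. I'll slide 1.5 cm more for margin, then lift.

>>> carry_out(
  steps=[
    {"x": -0.7,"y": 0,"z": -0.1,"ax": 0,"ay": 0,"az": 0},
    {"x": -0.8,"y": 0,"z": -0.1,"ax": 0,"ay": 0,"az": 0},
    {"x": -0.5,"y": 0,"z": -1.1,"ax": 0,"ay": 0,"az": 0},
    {"x": -0.5,"y": 0,"z": -1.2,"ax": 0,"ay": 0,"az": 0},
    {"x": -0.5,"y": 0,"z": -1.2,"ax": 0,"ay": 0,"az": 0},
  ],
)

```text
t: 19.9
tcp_pos: [0.446, -0.0709, 0.1347]
tcp_rot: [[0.309, 0.944, -0.114], [0.887, -0.329, -0.323], [-0.342, -0.001, -0.94]]
contact_force: [0.4, -0.2, -2.8]
opening: 0.0372
```

>>> carry_out(
  steps=[
    {"x": -0.5,"y": 0,"z": -1.4,"ax": 0,"ay": 0,"az": 0},
    {"x": -0.5,"y": 0,"z": -1.4,"ax": 0,"ay": 0,"az": 0},
    {"x": -0.5,"y": 0,"z": -1.4,"ax": 0,"ay": 0,"az": 0},
    {"x": -0.5,"y": 0,"z": -1.4,"ax": 0,"ay": 0,"az": 0},
    {"x": -0.5,"y": 0,"z": -1.4,"ax": 0,"ay": 0,"az": 0},
  ],
)

```text
t: 20.52
tcp_pos: [0.4459, -0.0706, 0.2089]
tcp_rot: [[0.309, 0.944, -0.115], [0.887, -0.33, -0.323], [-0.343, -0.002, -0.939]]
contact_force: [-0.4, 0.1, -3.0]
opening: 0.0375
```

>>> carry_out(
  steps=[
    {"x": -0.5,"y": 0,"z": -1.4,"ax": 0,"ay": 0,"az": 0},
    {"x": -0.5,"y": 0,"z": -1.4,"ax": 0,"ay": 0,"az": 0},
    {"x": -0.3,"y": 0,"z": -1.0,"ax": 0,"ay": 0,"az": 0},
    {"x": 0,"y": 0,"z": 0,"ax": 0,"ay": 0,"az": 0},
    {"x": 0,"y": 0,"z": 0,"ax": 0,"ay": 0,"az": 0},
  ],
)

```text
t: 21.15
tcp_pos: [0.4461, -0.0698, 0.2477]
tcp_rot: [[0.309, 0.944, -0.115], [0.887, -0.329, -0.323], [-0.343, -0.002, -0.939]]
contact_force: [0.1, -0.5, -3.5]
opening: 0.0373
```

```bash
python3 - <<'E'
from ext import *
s=telemetry.observe(); M=s['tcp_rot']; c=s['tcp_pos']-.0124*M[:,2]
far=c+.1475*M[:,0]; near=c-.1075*M[:,0]; mid=c+.02*M[:,0]
print(s['t'],'far',far,'near',near,'mid',mid,'dist',np.linalg.norm(mid[:2]-B[:2]),s['opening'],s['contact_force'],abs(s['qvel']).max())
p=viewer.read_camera('side'); print('predicted px near/far',proj(p,near),proj(p,far))
for n in ['rolling_pin','pin_far_end','pin_near_end','card_on_box']: print(n,[(np.round(d['centre'],3),round(d['score'],2)) for d in spotter.spot_in(p,n)[:2]])
cv2.imwrite('pics/c6.png',cv2.resize(p['color'][80:280,180:430,::-1],(750,600)))
E
```

```text
21.15 far [0.49306081 0.06503851 0.20871513] near [ 0.41436817 -0.1611906   0.29619572] mid [ 0.45371449 -0.04807605  0.25245543] dist 0.1219674991257137 0.03732173619249645 [ 0.11060251 -0.45485433 -3.4784227 ] 0.36830153304473423
predicted px near/far [241.85247542 145.89664834] [275.58109525 159.06332189]
rolling_pin [(array([ 0.446, -0.107,  0.267]), 0.89)]
pin_far_end [(array([ 0.444, -0.108,  0.268]), 0.88)]
pin_near_end [(array([ 0.446, -0.108,  0.262]), 0.9)]
card_on_box [(array([0.559, 0.177, 0.109]), 0.66)]
```

View pics/c6.png

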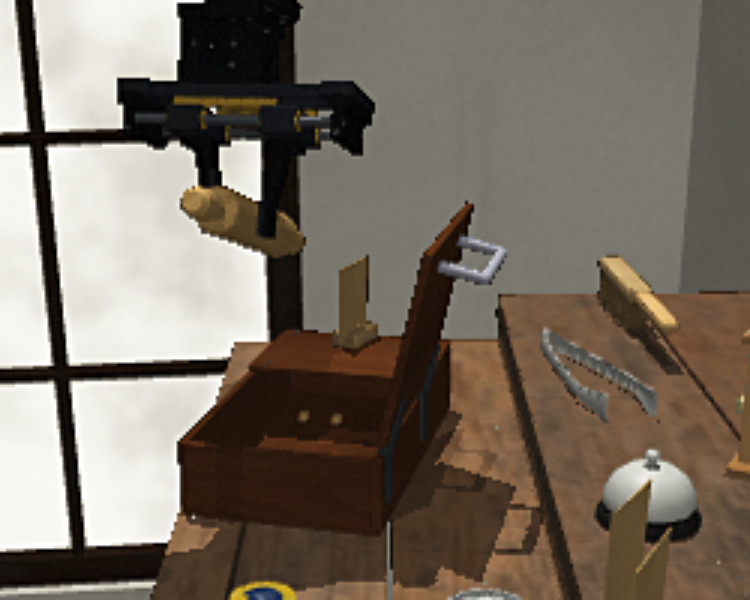

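The picture shows the pin held slanted in the fingers at (180–305, 185–255), well above the empty box. The cover is leaning open and the card is standing. Handing in.

>>> carry_out(
  steps=[
    {"x": 0,"y": 0,"z": 0,"ax": 0,"ay": 0,"az": 0},
    {"x": 0,"y": 0,"z": 0,"ax": 0,"ay": 0,"az": 0},
    {"x": 0,"y": 0,"z": 0,"ax": 0,"ay": 0,"az": 0},
  ],
)

```text
t: 21.78
tcp_pos: [0.4463, -0.0699, 0.248]
tcp_rot: [[0.309, 0.944, -0.115], [0.887, -0.329, -0.323], [-0.343, -0.002, -0.939]]
contact_force: [-0.3, -0.4, -3.4]
opening: 0.0371
```

```bash
python3 -c "
from h import *
s=telemetry.observe(); print(s['t'],s['tcp_pos'],s['opening'],s['contact_force'])
print(order.sign_off())"
```

```text
21.775 [ 0.44632188 -0.06985662  0.24804428] 0.03710891798187174 [-0.34344338 -0.37815397 -3.40704602]
the job is handed in; nothing more can be done
None
```

The job is handed in at 21.8 s, and every final check I made came out right; no verdict was reported.

**What I did:** I gripped the handle bar and swung the cover about its hinge at roughly 0.5 rad/s. I released it once it touched its stop, where the tool stopped moving as the push rose to about 25 N. I then gripped the pin, tilted its near end up to 20°, slid it out from under the fixed board, and lifted it clear.

**Last checks:**
- **Pin:** it was held at 37 mm opening with the arm at rest. The ends are at about 0.21 m and 0.30 m above the counter, and its middle is about 0.12 m sideways from the box's middle. Those positions come from the arm pose and the grasp; the final side picture agrees.
- **Cover:** it leans open on its brackets in the final picture. I had no direct reading of its angle.
- **Card on the box:** it is within about 2 mm of where the spotter first put it.
- **Jars, tin and front card:** the arm never came near them, but I did not measure them again at the end.

**What disagreed or failed:**
- **Box position:** the first camera fit was about 5 mm off along the box's length. I corrected it from the wrist view before gripping the pin.
- **Spotter:** it did not tell the pin's ends apart in the last picture, so I did not use it for them.
- **First moves:** these were refused because rows need all six values; nothing moved.

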